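Load the loose rechargeable cell into the charger well of its size

TASK

One rechargeable cell is standing by itself on the black rubber mat: put it upright into the charger well that matches its diameter, then press it down gently until it is fully home, and let go. The well block does not always sit in the same place in its case, so feel for the hole rather than forcing it; leave the two cells in the white tray standing there and do not disturb the other things on the desk.

Things in the scene. Friction and masses are not known exactly. Their poses are not given: they have to be found in the camera images.
- charger: Desk charger: fixed black case 74 x 226 mm, 26 mm high (a 12 mm high foot strip sticks out 12 mm behind), holding a grey block 62 x 196 mm with five wells, flat top (deck) 42 mm above the desk. Origin: centre of the case's underside; x to its back, y along the row, z up. Harmed by more than 35 N.
- row_mid (a point): Case's centre at deck height, axes as the charger. Wells lie on x = 0, graded along +y, for cells of diameter 10.5, 14.5, 18.5, 26, 34 mm; block centred, their axes are at y = -70.5, -46.0, -17.5, +16.8, +58.8 mm. The block sits up to 9 mm either way along y from centred (all wells shift together; NOT shown by this point) and stays there (60 N friction).
- home_level (a point): Case's centre, 25 mm below the deck: height of the foot of a cell that is fully home. Wells are 1.5 mm wider than their cells, mouths chamfered 1 mm. A brass contact plate in each well starts 17 mm below the deck; it slides down 8 mm to a hard stop at this level, resisting with about 7 N of friction, and stays where it is pushed.
- mat: Black rubber mat, 130 x 80 mm, 3 mm thick, fixed, origin at the centre of its underside, long side along x. The cell to load stands on it, somewhere on the half towards -x; a loose microphone battery cap (30 x 45 x 8 mm) lies on the other half.
- tray: White open tray, 150 x 80 mm, 22 mm high, walls 3 mm, floor 3 mm thick, a divider halfway along x making two pockets; fixed; origin at the centre of its underside, long side along x. One of the other two cells stands in each pocket.
- cell_thin_mid (a point): Centre (half-way up) of the thin cell: an upright grey cylinder with steel bands, diameter 14.5 mm, 50 mm high including a steel nub 6 mm wide and 1.5 mm high in the middle of its top; its z is its long axis, upward. Standing on the mat or in the tray its foot is 3 mm above the desk. Which of the three cells is on the mat differs from run to run. About 24 g.
- cell_middle_mid (a point): Centre (half-way up) of the middle cell: an upright grey cylinder with steel bands, diameter 18.5 mm, 65 mm high including a steel nub 6 mm wide and 1.5 mm high in the middle of its top; its z is its long axis, upward. Standing on the mat or in the tray its foot is 3 mm above the desk. Which of the three cells is on the mat differs from run to run. About 47 g.
- cell_fat_mid (a point): Centre (half-way up) of the fat cell: an upright grey cylinder with steel bands, diameter 26 mm, 50 mm high including a steel nub 8 mm wide and 1.5 mm high in the middle of its top; its z is its long axis, upward. Standing on the mat or in the tray its foot is 3 mm above the desk. Which of the three cells is on the mat differs from run to run. About 66 g.
- microphone: Black hand microphone about 210 mm long, lying beyond the mat; bystander. Origin under its middle.
- mug: White mug, 80 mm wide, 90 mm high; bystander. Origin: centre of its underside.
- tape_roll: Roll of brown tape lying flat, 90 mm wide, 20 mm high; bystander. Origin: centre of its underside.
- stapler: Stapler 130 mm long, 42 mm high; bystander. Origin: centre of its underside.
- memory_stick: Memory stick 55 x 19 x 9 mm; bystander. Origin: centre of its underside.
- pen_cup: Dark pen cup 80 mm wide, 100 mm high, pens up to 155 mm; bystander. Origin: centre of its underside.
- mic_cap: Black battery cap of the microphone, 30 x 45 x 8 mm, lying on the mat; bystander. Origin: centre of its underside.
Not all that is in view belongs to the job. Leave any blue or yellow look-alike of the part that bears cell_middle_mid alone. Of the things that look like the tray, the larger one is meant.

How it is judged:
By the outcome, as a careful person would: the job done as asked, in the order asked, and still so for the second after the job is handed in, with the robot touching nothing.
It also fails if it takes over 61 s, if anything falls off the work surface, if the arm or the gripper's body presses on something with over 40 N, if the wrist force passes 120 N, or if a joint passes its speed limit or range.

ROBOT

A 6-joint arm with a two-finger parallel gripper is mounted at the origin on the work surface. World frame = base frame: x ahead of the robot, y to its left, z up, the work surface at z = 0. Lengths are in m, angles in rad, forces in N, time in s.
With the tool pointing down it reaches from about 0.325 to 0.85 m from the base axis. Payload 4.4 kg.
Tool frame: the origin (TCP) lies midway between the tips of the shut fingers; the grasp point (between the pads) lies 19 mm behind it (env.hold_point_z is the distance from the TCP to the grasp point, in m); z points along the fingers, y is the line along which they close (so a half turn about z gives the same grasp; the last joint's range is limited). The gripper opens to 94 mm and grips with 3 to 60 N. Pads are 16 mm wide; open, the fingers measure 119 mm over their backs; the gripper's body (75 mm by 177 mm) begins 78 mm behind the grasp point.
Start: joints at [1.093, 0.207, 1.542, -0, 1.393, -0.15], TCP at [0.185, 0.544, 0.205] pointing down, gripper open.
Joint ranges: [-2.73, 2.73], [-0.86, 2.22], [0.23, 2.46], [-1.11, 4.25], [0.08, 2.63], [-2.82, 2.82]. Speed limits (rad/s): [2.79, 2.79, 3.14, 3.14, 3.14, 3.14].

INTERFACE

Orientations are given as a unit quaternion [x, y, z, w].
In Python, from cell import env gives the robot as it stands.
- The arm moves only by the shell command python3 -m pendant 'ROWS' [FORCE]. ROWS is JSON, a list of rows, each a list of 3 entries, a list of its own where there are three numbers: the gripper's target within -1 to 1 (fully open at 1, half-way at 0, shut at -1), then the shift along the tool's x, y, z normalised to -1 to 1, where 1 is 50 cm, then the turn about the tool's z normalised to -1 to 1, where 1 is 360 degrees. In form: [[jaw, [x, y, z], spin], ...]. A call has 1 to 5 rows; each row is the pose to reach, as a shift and turn from the pose commanded when the call began, along the tool's axes at that moment, turning the shorter way round; what a row does not reach only later rows make up. A row lasts 1/10 s, in which the tool goes at most 50 mm and 8.59 degrees, less where a joint would pass 70% of its speed; a pose out of reach is approached as far as the arm can. A call with a number of a shift or a turn outside -1 to 1 is refused whole. A call with a gripper value outside its range is refused whole. The fingers move at their own pace and stop on an object; FORCE is the grip in N (left out, the last holds). Time passes only in rows, so rows that repeat a pose let the fingers close. It gives the time, the measured TCP pose, the force, the opening and the grip force at its end, in the units of the state.
- env.read_state(): the state, without advancing time (a new reading comes with each control period).
- env.capture(name): name is "side" or "top" or "wrist"; returns the picture (384x512x3 uint8, red, green, blue); there is no depth.
- env.camera_info(name): a dict with "intrinsics" (3x3 intrinsics, pixels), "R" (3x3) and "t" (3): a world point X has camera coordinates R X + t. Camera axes: x right, y down, z forward; pixel columns grow to the right and rows downward; lengths in m; the calibration is good to about 2 mm. A picture is of the moment at which its call begins: read the wrist's pose just before it. camera_info takes no time and is no camera call; for the wrist camera it gives the pose at the moment of the call.
- env.hand_in(): hands the job in; it is judged then, once.
Trained networks look in the newest picture that a camera, given by its name, has taken for a name from the list of things; names that differ only in an ending like _2 or _b are one class to them, and where a whole thing is asked for, a point or a joint stands for the part that bears it (a point fixed in the world has none). Each returns a list of dicts, best first, with "confidence" (0 to 1); they miss things now and then, are a little off and sometimes report something else, mostly with a low value. They report only what shows in the picture. A call takes as long as a camera call. They do not tell look-alikes from the thing itself.
- env.regions_of(label, camera): "mask" (384x512 bool, what is visible of it) and "rect" ([left, top, right, bottom] in pixels, round what is visible of it).
- env.landmark_of(label, camera): "at" ([column, row] in pixels: a listed point, or the origin of a listed thing).
The state is a dict: "t": time; "q": joint angles; "qvel": joint speeds; "joint_efforts": joint torques, N m; "eef_pos": TCP position; "tool_rot": TCP orientation; "ft_force": force on the tool from outside, world axes, zero at the start; "ft_torque": the same for the moment, N m; "width": finger opening in m; "gripper_force": force on a finger pad.
Only numpy, scipy, OpenCV 4.12 (cv2) and the standard library are available. Lean on these libraries where they do the work, as an engineer would, in place of code of your own. Each camera call takes 0.05 s, during which the arm holds its last target. There are 200 camera calls.

## Working session

There is one attempt and no reset: what is moved stays moved. The work goes in short steps, Python scripts to look and compute and a shell command to move; the robot and the scene stay as the last step left them, time stands still between calls to the robot, and variables do not carry over. Pictures are saved under pics/ and viewed, at most 10 in all, crops included, and the job is handed in when it is done.

```bash
mkdir -p pics; cat > h.py <<'E'
import numpy as np, cv2
from cell import env
def save(cam,fn):
    im=env.capture(cam); cv2.imwrite('pics/'+fn,cv2.cvtColor(im,cv2.COLOR_RGB2BGR)); return im
def ray(cam,p,ci=None):
    ci=ci or env.camera_info(cam); K,R,t=[np.array(ci[k]) for k in('intrinsics','R','t')]
    d=R.T@np.linalg.solve(K,[p[0],p[1],1]); return -R.T@t,d/np.linalg.norm(d)
def onz(cam,p,z,ci=None):
    o,d=ray(cam,p,ci); return o+d*(z-o[2])/d[2]
def tri(rs):
    A=sum(np.eye(3)-np.outer(d,d) for o,d in rs); b=sum((np.eye(3)-np.outer(d,d))@o for o,d in rs)
    return np.linalg.solve(A,b)
def proj(cam,X,ci=None):
    ci=ci or env.camera_info(cam); c=np.array(ci['R'])@X+np.array(ci['t']); u=np.array(ci['intrinsics'])@c; return u[:2]/u[2]
E
python3 - <<'E'
from h import *
a=save('top','t0.png');b=save('side','s0.png')
cv2.imwrite('pics/both.png',cv2.cvtColor(np.vstack([a,b])[:, :],cv2.COLOR_RGB2BGR)[:768]) if 0 else None
for n in ['charger','row_mid','mat','tray','cell_thin_mid','cell_middle_mid','cell_fat_mid','mic_cap']:
    for c in ['top','side']:
        print(n,c,[(np.round(d['at']).tolist(),round(d['confidence'],2)) for d in env.landmark_of(n,c)][:4])
s=env.read_state();print(s['t'],s['eef_pos'],s['tool_rot'],s['width'])
E
```

```text
charger top [([210.0, 191.0], 0.93), ([292.0, 145.0], 0.19)]
charger side [([214.0, 174.0], 0.68)]
row_mid top []
row_mid side [([212.0, 162.0], 0.8)]
mat top [([303.0, 212.0], 0.73), ([181.0, 137.0], 0.7), ([208.0, 191.0], 0.33), ([298.0, 223.0], 0.27)]
mat side [([271.0, 220.0], 0.81)]
tray top [([355.0, 206.0], 0.91), ([400.0, 215.0], 0.58)]
tray side [([375.0, 276.0], 0.82), ([331.0, 250.0], 0.81)]
cell_thin_mid top [([140.0, 264.0], 0.59), ([358.0, 189.0], 0.56)]
cell_thin_mid side [([340.0, 230.0], 0.46)]
cell_middle_mid top [([310.0, 245.0], 0.55), ([281.0, 246.0], 0.48), ([299.0, 223.0], 0.46)]
cell_middle_mid side [([257.0, 215.0], 0.77), ([248.0, 238.0], 0.49), ([222.0, 218.0], 0.49), ([328.0, 243.0], 0.24)]
cell_fat_mid top [([361.0, 213.0], 0.49)]
cell_fat_mid side [([328.0, 244.0], 0.57)]
mic_cap top [([300.0, 194.0], 0.56)]
mic_cap side [([280.0, 215.0], 0.6)]
0.9 [0.18513886 0.54439654 0.20546966] [1.63154750e-01 9.86600490e-01 1.15998587e-05 1.02956376e-05] 0.09357472903047202
```

View pics/t0.png

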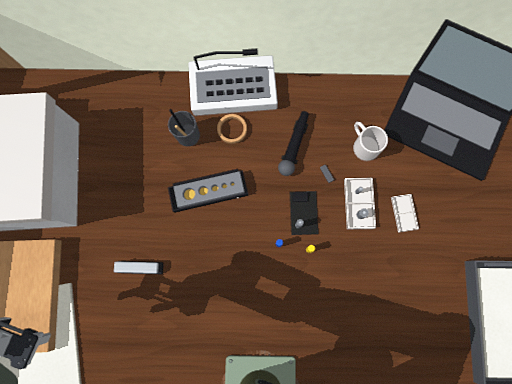

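View pics/s0.png

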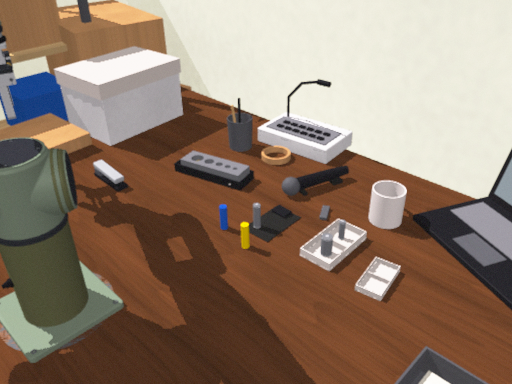

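The top view shows the grey (middle) cell on the mat at about (299,223), with the charger at (210,191) and its fat well on the left. The side view agrees, with the cell at (257,215); the blue and yellow look-alikes stand nearer the robot.

```bash
python3 - <<'E'
from h import *
T=lambda a,b:np.round(tri([ray('top',a),ray('side',b)]),4)
print('cell',T([299,223],[257,215]),'charger',T([210,191],[214,174]),'mat',T([303,212],[271,220]))
for n,z,c in [('charger',.03,'top'),('mat',.003,'top'),('tray',.02,'top')]:
    for d in env.regions_of(n,c)[:1]:
        r=cv2.minAreaRect(np.argwhere(d['mask'])[:,::-1].astype(np.float32))
        B=np.array([onz(c,p,z)[:2] for p in cv2.boxPoints(r)]); print(n,d['rect'],d['confidence'],B.mean(0).round(4),B.round(3).tolist())
for n,p in [('blue',(279,242)),('yellow',(311,248))]: print(n,onz('top',p,.06))
ci=env.camera_info('wrist');print(env.read_state()['eef_pos'],-np.array(ci['R']).T@ci['t'],ci['R'],ci['intrinsics'])
E
```

```text
cell [ 0.4639 -0.1051  0.0339] charger [0.559  0.1603 0.0007] mat [ 0.4996 -0.1187  0.007 ]
charger [167.5, 167.0, 247.9, 212.9] 0.87 [0.5594 0.1642] [[0.573, 0.287], [0.632, 0.066], [0.545, 0.043], [0.487, 0.261]]
mat [321.5, 165.8, 334.0, 182.8] 0.66 [ 0.6202 -0.1893] [[0.639, -0.167], [0.65, -0.185], [0.601, -0.212], [0.59, -0.194]]
tray [342.4, 180.9, 374.4, 227.2] 0.89 [ 0.5283 -0.2829] [[0.602, -0.238], [0.608, -0.323], [0.455, -0.327], [0.449, -0.244]]
blue [ 0.40665285 -0.04729068  0.06      ]
yellow [ 0.39135808 -0.13661905  0.06      ]
[0.18513898 0.54437374 0.20545684] [0.10827186 0.57094788 0.38536393] [[ 3.22711919e-01  9.46497179e-01 -3.29132739e-04]
 [ 9.08692850e-01 -3.09725051e-01  2.79906586e-01]
 [ 2.64828853e-01 -9.06282719e-02 -9.60027185e-01]] [[329.91200651   0.         257.15022225]
 [  0.         329.91200651 200.05875928]
 [  0.           0.           1.        ]]
```

```bash
cat >> h.py <<'E'
from scipy.spatial.transform import Rotation as Ro
def go(X,yaw=None):
    "print rows entries for TCP target X, yaw = world angle of tool y from world y, deg"
    s=env.read_state(); R=Ro.from_quat(s['tool_rot']).as_matrix(); y=R[:,1]
    cur=np.degrees(np.arctan2(-y[0],y[1]))
    d=0 if yaw is None else (yaw-cur+90)%180-90
    print('t',s['t'],'pos',s['eef_pos'].round(4),'yaw %.2f'%cur,'shift',(R.T@(np.array(X)-s['eef_pos'])/.5).round(4).tolist(),'spin %.4f'%(-d/360),'w %.4f'%s['width'],'F',np.round(s['ft_force'],1))
E
python3 -m pendant '[[0,[-0.9,-0.52,0],-0.094],[0,[-0.9,-0.52,0],-0.094],[0,[-0.9,-0.52,0],-0.094],[0,[-0.9,-0.52,0],-0.094],[0,[-0.9,-0.52,0],-0.094]]'
python3 -c "
from h import *
go([.53,.15,.205],14.9);print('pencup',onz('top',(183,127),.1),'tape',onz('top',(232,128),.02))"
```

```text
t: 1.55
eef_pos: [0.3392, 0.3692, 0.2058]
tool_rot: [-0.133, 0.991, 0.0, 0.0]
ft_force: [-0.1, 0.3, -0.2]
width: 0.0577
gripper_force: 0.0
t 1.55 pos [0.3392 0.3692 0.2058] yaw 15.31 shift [-0.2523, -0.5236, 0.0015] spin 0.0011 w 0.0577 F [-0.1  0.3 -0.2]
pencup [0.72474686 0.22982855 0.1       ] tape [0.75279264 0.0979226  0.02      ]
```

```bash
python3 -m pendant '[[0,[-0.25,-0.52,0],0],[0,[-0.25,-0.52,0],0],[0,[-0.25,-0.52,0],0],[0,[-0.25,-0.52,0],0],[0,[-0.25,-0.52,0],0]]' | head -2
python3 -m pendant '[[0,[0,-0.05,0],0],[0,[0,-0.05,0],0],[0,[0,-0.05,0],0],[0,[0,-0.05,0],0]]' | head -2
python3 - <<'E'
from h import *
save('wrist','w1.png'); ci=env.camera_info('wrist'); np.savez('w1.npz',**ci)
for n in ['charger','row_mid','home_level']:
    print(n,[(np.round(d['at'],1).tolist(),round(d['confidence'],2)) for d in env.landmark_of(n,'wrist')][:3])
go([.464,-.105,.2],14.9)
E
```

```text
t: 2.05
eef_pos: [0.5027, 0.1791, 0.2058]
t: 2.45
eef_pos: [0.5074, 0.1577, 0.2055]
charger [([252.2, 216.6], 0.6)]
row_mid [([251.9, 227.1], 0.98)]
home_level [([252.8, 223.6], 0.69)]
t 2.65 pos [0.5075 0.1578 0.2056] yaw 15.17 shift [0.2216, -0.4845, 0.0111] spin 0.0008 w 0.0469 F [-0.5  0.2  0. ]
```

View pics/w1.png

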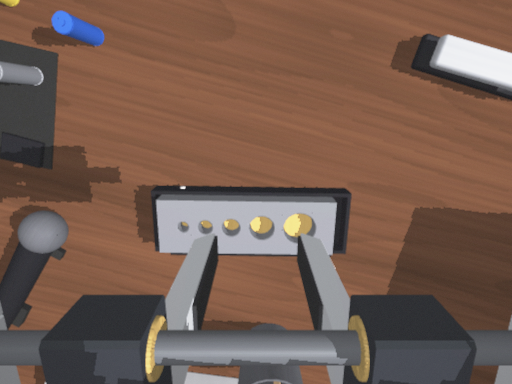

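The wrist view shows the charger square in the picture with five wells at row ~226; the 18.5 mm well is at about (231,226). The block sits to the left (−y) in its case.

```bash
cat > wells.py <<'E'
from h import *
def wells(fn,ci,roi,z=.042):
    im=cv2.imread('pics/'+fn).astype(int); x0,y0,x1,y1=roi
    c=im[y0:y1,x0:x1]; g=((c.min(2)>120)).astype(np.uint8)   # deck
    n,l,st,_=cv2.connectedComponentsWithStats(g); k=1+st[1:,4].argmax(); deck=(l==k).astype(np.uint8)
    cs,h=cv2.findContours(deck,cv2.RETR_CCOMP,cv2.CHAIN_APPROX_NONE)
    out=[]
    for q,hh in zip(cs,h[0]):
        if hh[3]>=0 and cv2.contourArea(q)>15:
            W=np.array([onz('',p[0]+[x0,y0],z,ci)[:2] for p in q],np.float32)
            (cx,cy),r=cv2.minEnclosingCircle(W); out.append((cx,cy,2*r)); 
    return deck,sorted(out,key=lambda v:v[1])
E
python3 - <<'E'
from wells import *
ci=dict(np.load('w1.npz'))
d,o=wells('w1.png',ci,(150,185,352,260))
for v in o: print(np.round(v,4))
ys,xs=np.where(d); print(xs.min()+150,xs.max()+150,ys.min()+185,ys.max()+185)
# case centre from row_mid net
print('row_mid',onz('',[251.9,227.1],.042,ci), 'case ends',onz('',[153,220],.026,ci),onz('',[349,220],.026,ci))
o=np.array(o)
E
```

```text
[0.5766 0.0913 0.0132]
[0.5706 0.1158 0.017 ]
[0.5637 0.1427 0.0212]
[0.5552 0.1758 0.0285]
156 336 200 259
row_mid [0.55734116 0.1653654  0.042     ] case ends [0.58463685 0.05417188 0.026     ] [0.52561796 0.2727572  0.026     ]
```

```bash
python3 -m pendant '[[0,[0.22,-0.4845,0.2],0],[0,[0.22,-0.4845,0.2],0],[0,[0.22,-0.4845,0.2],0],[0,[0.22,-0.4845,0.2],0],[0,[0.22,-0.4845,0.2],0]]' | head -2
python3 -m pendant '[[0,[0,0,0],0],[0,[0,0,0],0]]' | head -2
python3 - <<'E'
from h import *
save('wrist','w2.png'); ci=env.camera_info('wrist'); np.savez('w2.npz',**ci)
for d in env.regions_of('cell_middle_mid','wrist')[:4]: print(np.round(d['rect']),round(d['confidence'],2))
for d in env.landmark_of('cell_middle_mid','wrist')[:4]: print(np.round(d['at'],1),d['confidence'],onz('wrist',d['at'],.0355))
go([.464,-.105,.15],15)
E
```

```text
t: 3.15
eef_pos: [0.4697, -0.0751, 0.1173]
t: 3.35
eef_pos: [0.4696, -0.0743, 0.1173]
[209. 173. 239. 214.] 0.92
[181.  76. 219. 101.] 0.81
[299. 127. 332. 157.] 0.61
[224.6 191. ] 0.97 [ 0.46599968 -0.10204511  0.0355    ]
[204.1  90.7] 0.73 [ 0.39380881 -0.13539157  0.0355    ]
[313.4 145.1] 0.63 [ 0.41114944 -0.04305734  0.0355    ]
t 3.5 pos [ 0.4708 -0.0729  0.1183] yaw 15.19 shift [0.0299, -0.0585, -0.0634] spin 0.0005 w 0.0474 F [-0.9 -0.4 -0.3]
```

View pics/w2.png

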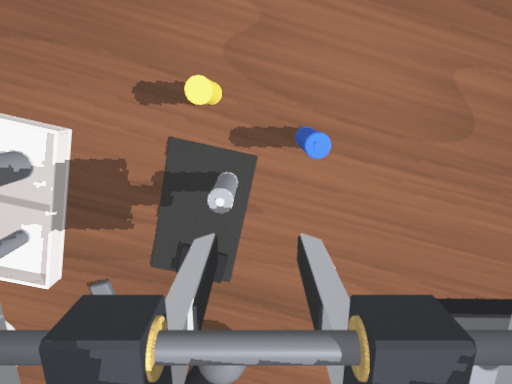

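The wrist view shows the grey cell's nub at (220,202), its foot near (230,178), and yellow (200,90) and blue (315,145) well apart.

```bash
python3 - <<'E'
from h import *
ci=dict(np.load('w2.npz'))
print(onz('',[220,202],.068,ci), tri([ray('',[224.6,191],ci),ray('side',[257,215]),ray('top',[299,223])]))
X=onz('',[220,202],.068,ci)
go([X[0],X[1],.118],15)
E
```

```text
[ 0.4649927  -0.10298251  0.068     ] [ 0.46486177 -0.1040209   0.03320854]
t 3.5 pos [ 0.4708 -0.0729  0.1183] yaw 15.19 shift [0.027, -0.0551, 0.0006] spin 0.0005 w 0.0474 F [-0.9 -0.4 -0.3]
```

```bash
python3 -m pendant '[[0,[0.027,-0.055,0],0],[0,[0.027,-0.055,0],0],[0,[0.027,-0.055,0.07],0],[0,[0.027,-0.055,0.12],0],[0,[0.027,-0.055,0.15],0]]' 30
python3 -c "
from h import *
go([.465,-.103,.034],15)"
```

```text
t: 4.0
eef_pos: [0.4635, -0.1021, 0.0412]
tool_rot: [-0.132, 0.991, 0.001, -0.001]
ft_force: [-0.6, -0.5, 0.4]
width: 0.0471
gripper_force: 0.0
t 4.0 pos [ 0.4635 -0.1021  0.0412] yaw 15.18 shift [-0.0023, -0.0026, 0.0144] spin 0.0005 w 0.0471 F [-0.6 -0.5  0.4]
```

```bash
python3 -m pendant '[[0,[-0.002,-0.002,0.015],0],[0,[-0.002,-0.002,0.015],0],[-0.4,[-0.002,-0.002,0.015],0],[-0.6,[-0.002,-0.002,0.015],0],[-0.8,[-0.002,-0.002,0.015],0]]' 30
python3 -m pendant '[[-1,[0,0,0],0],[-1,[0,0,0],0],[-1,[0,0,0],0],[-1,[0,0,0],0]]' 30
python3 -c "
from h import *
go([.465,-.103,.13],15)"
```

```text
t: 4.5
eef_pos: [0.4662, -0.1053, 0.0361]
tool_rot: [-0.131, 0.991, -0.001, 0.001]
ft_force: [-0.6, 0.5, 0.6]
width: 0.0265
gripper_force: 0.0
t: 4.9
eef_pos: [0.4659, -0.1052, 0.0357]
tool_rot: [-0.131, 0.991, -0.0, 0.001]
ft_force: [-0.3, 0.8, 4.5]
width: 0.0181
gripper_force: 30.0
t 4.9 pos [ 0.4659 -0.1052  0.0357] yaw 15.05 shift [0.0003, 0.0046, -0.1886] spin 0.0001 w 0.0181 F [-0.3  0.8  4.5]
```

```bash
python3 -m pendant '[[-1,[0,0,-0.05],0],[-1,[0,0,-0.15],0],[-1,[0,0,-0.2],0],[-1,[0,0,-0.2],0],[-1,[0,0,-0.2],0]]'
python3 - <<'E'
from h import *
go([.5637,.1427,.13],14.3)
im=save('wrist','w3.png'); s=env.read_state(); print(s['eef_pos'],proj('wrist',s['eef_pos']+[0,0,.033]))
cv2.imwrite('pics/w3c.png',cv2.resize(cv2.imread('pics/w3.png')[200:330,190:330],None,fx=4,fy=4,interpolation=2))
for d in env.landmark_of('cell_middle_mid','wrist')[:3]: print(np.round(d['at'],1),d['confidence'])
E
```

```text
t: 5.4
eef_pos: [0.465, -0.105, 0.1347]
tool_rot: [-0.131, 0.991, -0.0, -0.0]
ft_force: [-0.7, -0.2, -1.4]
width: 0.0179
gripper_force: 30.0
t 5.4 pos [ 0.465  -0.105   0.1347] yaw 15.05 shift [-0.3193, 0.427, 0.0093] spin 0.0021 w 0.0179 F [-0.7 -0.2 -1.4]
[ 0.46405381 -0.10453917  0.13357386] [257.33349199 274.19274702]
[242.2 108.4] 0.9
[255. 248.] 0.74
[343.8 154.5] 0.61
```

View pics/w3c.png

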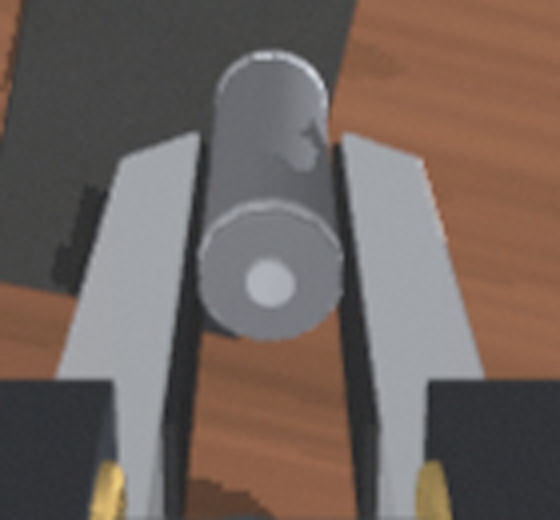

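The cell hangs upright and centred between the pads; its nub is at about (257.5,271), 1–2 mm towards the camera from the TCP.

```bash
python3 -m pendant '[[-1,[-0.32,0.427,0],0.002],[-1,[-0.32,0.427,0],0.002],[-1,[-0.32,0.427,0],0.002],[-1,[-0.32,0.427,0],0.002],[-1,[-0.32,0.427,0],0.002]]' |head -2
python3 -m pendant '[[-1,[0,0,0],0],[-1,[0,0,0],0],[-1,[0,0,0],0]]' |head -2
python3 - <<'E'
from h import *
go([.5647,.143,.090],14.3)
E
```

```text
t: 6.0
eef_pos: [0.5569, 0.1288, 0.1324]
t: 6.3
eef_pos: [0.5566, 0.1262, 0.1333]
t 6.3 pos [0.5566 0.1262 0.1333] yaw 14.30 shift [-0.0243, 0.0286, 0.0864] spin 0.0000 w 0.0181 F [ 0.7 -1.2  0.1]
```

```bash
python3 -m pendant '[[-1,[-0.024,0.029,0],0],[-1,[-0.024,0.029,0.04],0],[-1,[-0.024,0.029,0.08],0],[-1,[-0.024,0.029,0.086],0],[-1,[-0.024,0.029,0.086],0]]' |head -4
python3 - <<'E'
from h import *
save('wrist','w4.png'); ci=env.camera_info('wrist'); np.savez('w4.npz',**ci)
go([.5647,.143,.090],14.3)
p=proj('',np.array([.5637,.1427,.042]),ci);print(p)
cv2.imwrite('pics/w4c.png',cv2.resize(cv2.imread('pics/w4.png')[190:310,160:360],None,fx=4,fy=4,interpolation=2))
from wells import wells
d,o=wells('w4.png',ci,(120,150,400,260))
for v in o: print(np.round(v,4))
E
```

```text
t: 6.8
eef_pos: [0.565, 0.1427, 0.0911]
tool_rot: [-0.124, 0.992, -0.0, -0.001]
ft_force: [0.6, 0.6, -0.4]
t 6.85 pos [0.566  0.143  0.0922] yaw 14.24 shift [0.0025, 0.0007, 0.0044] spin -0.0002 w 0.0179 F [1.7 0.1 1.1]
[257.58973145 215.47736993]
[0.5619 0.1437 0.0192]
[0.5566 0.1764 0.0288]
[0.5463 0.2173 0.037 ]
```

View pics/w4c.png

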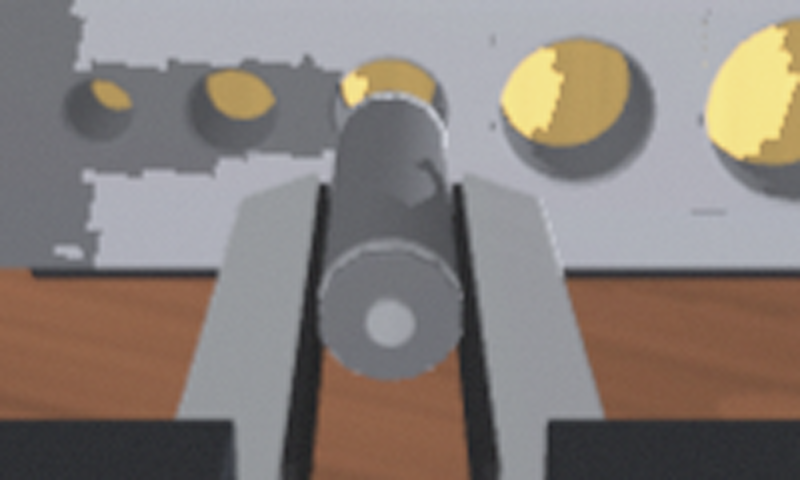

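The picture shows the cell's foot just above the 18.5 mm well, aligned left-right (both centred near column 257.5); the well's far part (gold) shows at row ~207 and the near foot rim at row ~214.

```bash
python3 - <<'E'
from h import *
ci=dict(np.load('w4.npz'));s=env.read_state()
Rt=Ro.from_quat(s['tool_rot']).as_matrix()
# TCP in camera frame is fixed: use current both
c=env.camera_info('wrist'); P=s['eef_pos']
for off in (-1,0,1,2,3):
    o=off/1000
    print(off,'nub',proj('',P+Rt@[o,0,-.0323],c).round(1),'foot rim',proj('',P+Rt@[o+.00925,0,.0327],c).round(1))
W=proj('',np.array([.565,.1431,.042]),ci); print('well centre px',W, 'rim near',proj('',np.array([.565,.1431,.042])+Rt@[.011,0,0],ci),'mouth width', [proj('',np.array([.565,.1431,.042])+Rt@[0,k*.0108,0],ci)[0] for k in(-1,1)])
E
```

```text
-1 nub [257.2 275.3] foot rim [257.2 215.5]
0 nub [257.2 273.5] foot rim [257.2 214.1]
1 nub [257.2 271.7] foot rim [257.2 212.7]
2 nub [257.2 269.9] foot rim [257.2 211.3]
3 nub [257.2 268.1] foot rim [257.2 209.9]
well centre px [257.68265423 217.22136892] rim near [257.67716924 202.94255296] mouth width [np.float64(243.0430398974181), np.float64(272.32271822791677)]
```

```bash
python3 -m pendant '[[-1,[0,0,0.015],0],[-1,[0,0,0.03],0],[-1,[0,0,0.034],0],[-1,[0,0,0.034],0],[-1,[0,0,0.034],0]]' |head -4
for i in 1; do :; done
python3 -m pendant '[[-1,[0,0,0.003],0],[-1,[0,0,0.006],0],[-1,[0,0,0.006],0]]' |head -4
python3 -c "
from h import *
go([.5655,.1432,.0747],14.3)"
```

```text
t: 7.35
eef_pos: [0.5662, 0.1443, 0.0751]
tool_rot: [-0.125, 0.992, 0.0, 0.0]
ft_force: [0.1, -0.8, -0.1]
t: 7.65
eef_pos: [0.5669, 0.1443, 0.0743]
tool_rot: [-0.125, 0.992, -0.0, 0.001]
ft_force: [-3.6, -1.7, 8.9]
t 7.65 pos [0.5669 0.1443 0.0743] yaw 14.36 shift [0.0032, -0.0015, -0.0008] spin 0.0002 w 0.0178 F [-3.6 -1.7  8.9]
```

```bash
python3 -m pendant '[[-1,[0.003,-0.002,-0.002],0],[-1,[0.003,-0.002,-0.002],0],[-1,[0.003,-0.002,0],0]]' |head -4
python3 -m pendant '[[-1,[0,0,0.003],0],[-1,[0,0,0.005],0],[-1,[0,0,0.005],0]]' |head -4
python3 -c "
from h import *
go([.5655,.1432,.0747],14.3)"
```

```text
t: 7.95
eef_pos: [0.565, 0.1427, 0.0719]
tool_rot: [-0.125, 0.992, -0.0, 0.0]
ft_force: [0.1, 0.2, 0.1]
t: 8.25
eef_pos: [0.565, 0.1427, 0.0691]
tool_rot: [-0.125, 0.992, -0.0, -0.0]
ft_force: [0.8, -0.9, -0.9]
t 8.25 pos [0.565  0.1427 0.0691] yaw 14.34 shift [-0.0013, 0.0007, -0.0112] spin 0.0001 w 0.0181 F [ 0.8 -0.9 -0.9]
```

It dropped in with no force. Next: descend to the contact plate, which should be at TCP z ≈ 0.058.

```bash
python3 -m pendant '[[-1,[0,0,0.008],0],[-1,[0,0,0.016],0],[-1,[0,0,0.02],0],[-1,[0,0,0.02],0]]' 40|head -4
python3 -m pendant '[[-1,[0,0,0.004],0],[-1,[0,0,0.008],0],[-1,[0,0,0.008],0]]' |head -4
python3 -m pendant '[[-1,[0,0,0.004],0],[-1,[0,0,0.008],0],[-1,[0,0,0.008],0]]' |head -4
```

```text
t: 8.65
eef_pos: [0.565, 0.1427, 0.0591]
tool_rot: [-0.125, 0.992, -0.0, -0.0]
ft_force: [1.7, -0.3, -0.5]
t: 8.95
eef_pos: [0.5652, 0.1429, 0.0563]
tool_rot: [-0.125, 0.992, -0.0, 0.0]
ft_force: [0.2, -0.6, 4.8]
t: 9.25
eef_pos: [0.5652, 0.1429, 0.0524]
tool_rot: [-0.125, 0.992, -0.0, 0.0]
ft_force: [-1.4, -0.4, 5.3]
```

```bash
python3 -m pendant '[[-1,[0,0,0.002],0],[-1,[0,0,0.004],0],[-1,[0,0,0.004],0]]' |head -4
python3 -m pendant '[[-1,[0,0,0.001],0],[-1,[0,0,0.002],0],[-1,[0,0,0.002],0]]' |head -4
```

```text
t: 9.55
eef_pos: [0.5652, 0.1429, 0.0506]
tool_rot: [-0.125, 0.992, -0.0, 0.0]
ft_force: [0.1, -0.7, 4.6]
t: 9.85
eef_pos: [0.5652, 0.1429, 0.0497]
tool_rot: [-0.125, 0.992, -0.0, 0.0]
ft_force: [-0.7, -0.5, 6.1]
```

```bash
python3 -m pendant '[[-1,[0,0,0.001],0],[-1,[0,0,0.001],0],[-1,[0,0,0.001],0]]' |head -6
```

```text
t: 10.15
eef_pos: [0.5653, 0.1429, 0.0497]
tool_rot: [-0.125, 0.992, -0.0, 0.0]
ft_force: [-2.2, -0.2, 9.1]
width: 0.0177
gripper_force: 40.0
```

```bash
python3 -m pendant '[[-1,[0,0,0.001],0],[-1,[0,0,0.001],0],[-1,[0,0,0.001],0]]' |head -6
```

```text
t: 10.45
eef_pos: [0.5654, 0.1429, 0.0497]
tool_rot: [-0.125, 0.992, -0.0, 0.0]
ft_force: [-2.9, 0.0, 10.8]
width: 0.0177
gripper_force: 40.0
```

Hard stop: force rises with no motion, at the expected height. Release and retreat.

```bash
python3 -m pendant '[[-0.6,[0,0,0],0],[-0.4,[0,0,0],0],[-0.2,[0,0,0],0],[-0.2,[0,0,0],0],[-0.2,[0,0,0],0]]' |head -6
python3 -m pendant '[[-0.2,[0,0,-0.05],0],[-0.2,[0,0,-0.12],0],[-0.2,[0,0,-0.2],0],[-0.2,[0,0,-0.3],0],[-0.2,[0,0,-0.3],0]]' |head -6
python3 -m pendant '[[-0.2,[0.08,0,0],0],[-0.2,[0.08,0,0],0],[-0.2,[0.08,0,0],0]]' |head -2
python3 - <<'E'
from h import *
save('wrist','w5.png'); ci=env.camera_info('wrist')
cv2.imwrite('pics/w5c.png',cv2.resize(cv2.imread('pics/w5.png')[150:300,130:330],None,fx=4,fy=4,interpolation=2))
for z in (.082,.085,.090): print(z,proj('',np.array([.565,.1428,z]),ci))
s0=env.capture('side')
for d in env.landmark_of('cell_middle_mid','side'): print(np.round(d['at'],1),d['confidence'])
print('side pred mid',proj('side',np.array([.565,.1428,.0495])))
E
```

```text
t: 10.95
eef_pos: [0.5645, 0.1428, 0.0471]
tool_rot: [-0.125, 0.992, 0.0, -0.0]
ft_force: [0.2, -0.2, -0.4]
width: 0.0375
gripper_force: 0.0
t: 11.45
eef_pos: [0.5704, 0.1435, 0.2063]
tool_rot: [-0.125, 0.992, -0.0, 0.008]
ft_force: [1.0, -0.0, 0.7]
width: 0.0377
gripper_force: 0.0
t: 11.75
eef_pos: [0.5253, 0.1329, 0.1967]
0.082 [257.24591827 234.79414506]
0.085 [257.2462223  235.99468492]
0.09 [257.24674159 238.04520739]
[246.7 238.5] 0.75
[219. 163.] 0.68
[223.5 214.1] 0.47
side pred mid [219.19489044 160.43347454]
```

View pics/w5c.png

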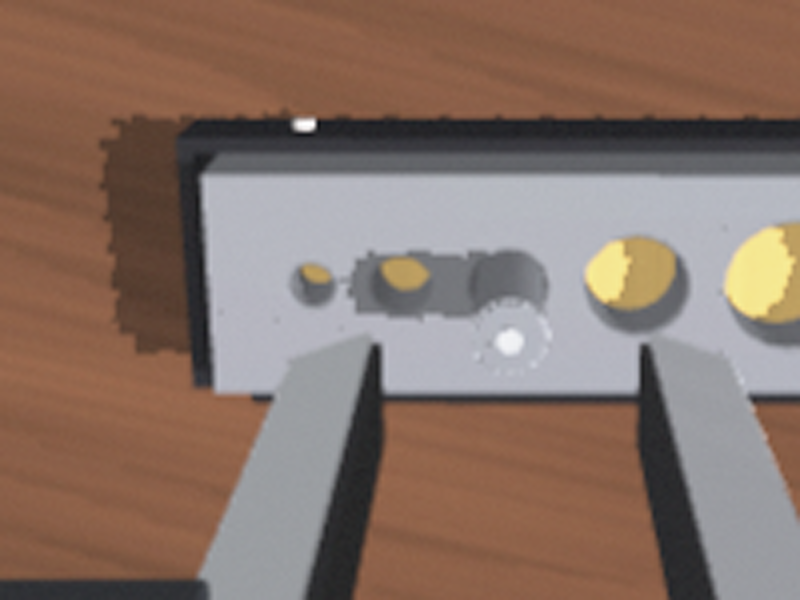

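The cell stands in the right well, with its nub at about (257,235.5) as predicted for home. The ±1.5 mm uncertainty is worth a gentle check with shut fingers on top.

```bash
python3 -m pendant '[[-1,[-0.08,0.002,0],0],[-1,[-0.08,0.002,0],0],[-1,[-0.08,0.002,0],0],[-1,[-0.08,0.002,0],0],[-1,[-0.08,0.002,0],0]]' |head -6
python3 -c "
from h import *
go([.5652,.1429,.09],14.3)"
```

```text
t: 12.4
eef_pos: [0.5645, 0.1438, 0.198]
tool_rot: [-0.125, 0.992, -0.0, 0.0]
ft_force: [0.3, -0.7, 0.4]
width: 0.0015
gripper_force: 0.0
t 12.4 pos [0.5645 0.1438 0.198 ] yaw 14.34 shift [-0.0007, -0.002, 0.216] spin 0.0001 w 0.0015 F [ 0.3 -0.7  0.4]
```

```bash
python3 -m pendant '[[-1,[0,-0.002,0.08],0],[-1,[0,-0.002,0.16],0],[-1,[0,-0.002,0.21],0],[-1,[0,-0.002,0.216],0],[-1,[0,-0.002,0.216],0]]' |head -4
python3 -m pendant '[[-1,[0,0,0.006],0],[-1,[0,0,0.012],0],[-1,[0,0,0.014],0],[-1,[0,0,0.014],0]]' |head -4
```

```text
t: 12.9
eef_pos: [0.5646, 0.1428, 0.0897]
tool_rot: [-0.125, 0.992, 0.0, -0.0]
ft_force: [0.1, -0.1, 0.6]
t: 13.3
eef_pos: [0.5653, 0.1429, 0.0832]
tool_rot: [-0.125, 0.992, -0.0, 0.001]
ft_force: [0.4, -0.2, 0.7]
```

```bash
for k in 1 2; do python3 -m pendant '[[-1,[0,0,0.002],0],[-1,[0,0,0.002],0],[-1,[0,0,0.002],0]]' |sed -n '2p;4p'; done
```

```text
eef_pos: [0.5655, 0.1429, 0.0822]
ft_force: [-0.3, 0.5, 2.4]
eef_pos: [0.5662, 0.143, 0.0821]
ft_force: [-0.6, -0.1, 5.7]
```

```bash
for k in 1 2; do python3 -m pendant '[[-1,[0,0,0.002],0],[-1,[0,0,0.002],0],[-1,[0,0,0.002],0]]' |sed -n '2p;4p'; done
```

```text
eef_pos: [0.567, 0.143, 0.0821]
ft_force: [-0.6, 0.5, 9.2]
eef_pos: [0.5678, 0.1431, 0.082]
ft_force: [-1.2, -0.2, 12.3]
```

Fully home: the top is at 82 mm and it doesn't yield at 12 N. Retreat, check the scene and hand in.

```bash
python3 -m pendant '[[-1,[0,0,-0.05],0],[-1,[0,0,-0.12],0],[-1,[0,0,-0.2],0],[-1,[0,0,-0.25],0],[-1,[0,0,-0.25],0]]' |sed -n '2p;4p'
python3 -m pendant '[[-1,[0.2,0,0],0],[-1,[0.2,0,0],0],[-1,[0.2,0,0],0],[-1,[0.2,0,0],0],[-1,[0.2,0,0],0]]' |sed -n '1,2p'
python3 -c "
from h import *
save('side','s9.png')"
```

```text
eef_pos: [0.568, 0.1432, 0.2084]
ft_force: [0.5, -0.2, 0.4]
t: 15.5
eef_pos: [0.469, 0.1181, 0.2035]
```

View pics/s9.png

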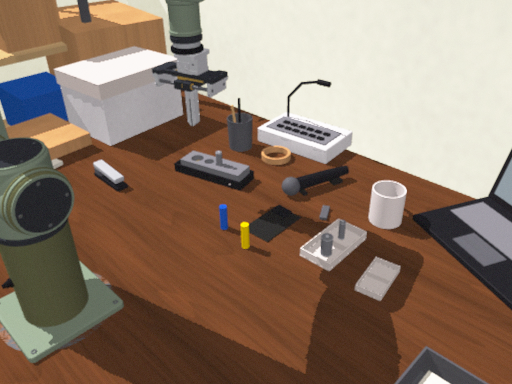

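The cell stands in the charger at about (219,158), the tray cells and the rest are where they were, and the gripper is clear.

```bash
python3 -c "
from cell import env
print(env.hand_in())"
```

```text
the job is handed in; nothing more can be done
None
```

The 18.5 mm cell from the mat is upright and fully home in its matching charger well, released with the gripper clear, and the job was handed in at about 15.5 s; the last side-camera picture shows nothing else moved.

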